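# Gauge a plated bar and rack it

### The arm

A 6-joint arm with a two-finger parallel gripper is mounted at the origin on the work surface. World frame = base frame: x ahead of the robot, y to its left, z up, the work surface at z = 0. Lengths are in m, angles in rad, forces in N, time in s.
With the tool pointing down it reaches from about 0.35 to 0.975 m from the base axis. Payload 4.9 kg.
Tool frame: the origin (TCP) lies midway between the tips of the shut fingers; the grasp point (between the pads) lies 19 mm behind it (ctrl.hold_point_z is the distance from the TCP to the grasp point, in m); z points along the fingers, y is the line along which they close (so a half turn about z gives the same grasp; the last joint's range is limited). The gripper opens to 85 mm and grips with 20 to 120 N. Pads are 22 mm wide; open, the fingers measure 114 mm over their backs; the gripper's body (76 mm by 85 mm) begins 54 mm behind the grasp point. The pads swing forward as they close: fully open they stand 13 mm farther back than shut.
Start: joints at [1.214, 0.053, 1.613, -0, 1.476, -0.119], TCP at [0.147, 0.607, 0.231] pointing down, gripper open.
Joint ranges: [-3.01, 3.01], [-1.01, 2.22], [0.06, 2.58], [-1.02, 4.17], [0.09, 2.62], [-3.14, 3.14]. Speed limits (rad/s): [2.57, 2.57, 3.14, 3.14, 3.14, 3.14].

### API

Orientations are given as a rotation vector (axis times angle).
In Python, from station import status, viewer, finish_job, ctrl gives the robot as it stands.
- The arm moves only by the shell command python3 -m jog 'ROWS' [FORCE]. ROWS is JSON, a list of rows, each a list of 7 numbers: the turn, a rotation vector about the tool's x, y, z each as a share of 5 degrees, from -1 to 1, then the shift along the tool's x, y, z each as a share of 30 mm, from -1 to 1, then the opening, from -1 (shut) to 1 (fully open). A call has 1 to 5 rows; each row shifts and turns the commanded pose from where the row before left it, along the tool's axes as they then stand; what a row does not reach is not made up. A row lasts 1/8 s, in which the tool goes at most 62.5 mm and 10.7 degrees, less where a joint would pass 70% of its speed; a pose out of reach is approached as far as the arm can. A call with a number of a shift or a turn outside -1 to 1 is refused whole. A call with a gripper value outside its range is refused whole. The fingers move at their own pace and stop on an object; FORCE is the grip in N (left out, the last holds). Time passes only in rows, so rows that do not move let the fingers close. It gives the time, the measured TCP pose, the force, the opening and the grip force at its end, in the units of the state.
- status.get_obs(): the state, without advancing time (a new reading comes with each control period).
- viewer.get_image(name): name is "side" or "top" or "wrist"; returns a dict with "img" (400x640x3 uint8, red, green, blue), "fovy" (degrees; the focal length in pixels is half the picture's height over the tangent of half this angle, whatever the lens; pixels are square), "cx", "cy" (the principal point, pixels), "distortion" ([k1, k2, p1, p2, k3] as OpenCV has them; the pictures are not rectified), "rvec" (rotation vector, rad) and "tvec" (3), from world to camera coordinates, as OpenCV has them. Camera axes: x right, y down, z forward; pixel columns grow to the right and rows downward; lengths in m; the calibration is good to about 2 mm. A picture is of the moment at which its call begins. There is no depth.
- finish_job(): hands the job in; it is judged then, once.
The state is a dict: "t": time; "q": joint angles; "dq": joint speeds; "effort": joint torques, N m; "tool_pos": TCP position; "tool_rot": TCP orientation; "contact_force": force on the tool from outside, world axes, zero at the start; "wrist_torque": the same for the moment, N m; "opening": finger opening in m; "grip_force": force on a finger pad.
Only numpy, scipy, OpenCV 4.12 (cv2) and the standard library are available. Lean on these libraries where they do the work, as an engineer would, in place of code of your own. Each camera call takes 0.05 s, during which the arm holds its last target. There are 200 camera calls.

### The job

Pluck the long square brass bar (not the short one) from the pocket tray, lay it flat on the middle of the steel inspection plate and let go; then take the coating gauge from its dock, hold it upright and still with its foot about 3 cm above the middle of the bar for two seconds without touching the bar, and stand the gauge back on the middle of its dock. Finally pick the bar up again, this time by its two ends because the lanes are too narrow for fingers beside it, and lay it straight along the empty lane of the rack, near the middle of the lane's length. Set the bar and the gauge down gently, never drop them, and leave everything else where it is.

Things in the scene. Friction and masses are not known exactly. Their poses are not given: they have to be found in the camera images.
- tray: grey plastic pocket tray, fixed, 152 (its x) x 124 (its y) x 12 mm high; four rectangular pockets 54 (x) x 26 (y) mm, 5 mm deep (pocket floor 7 mm above the table), centred at x = +-36, y = +-31 mm; each holds one brass part. Origin: centre of the underside.
- bar: the long brass bar, 44 x 14 x 14 mm, about 70 g, lying along its x axis, which is roughly the tray's x, in one of the pockets; it stands 9 mm proud of the tray. Origin: centre of its underside.
- bar_mid (a point): the bar's centre, 7 mm from each long face; same axes as the bar.
- stub: the short brass bar in another pocket, 22 x 14 x 14 mm: leave it alone. Origin: centre of underside.
- finial: bullet-shaped brass finial standing in another pocket, 21 mm across, 42 mm tall: leave it alone. Origin: centre of underside.
- knob: round brass knob standing in another pocket, 24 mm across, 20 mm tall: leave it alone. Origin: centre of underside.
- plate: steel inspection plate, fixed, 100 x 100 x 12 mm, bare top. Origin: centre of the underside.
- plate_top (a point): centre of the plate's top face, z up.
- gauge: hand-held coating gauge, 100 mm tall, about 200 g, standing upright on a round black foot 48 mm across and 14 mm high; above the foot a grey upright body 34 (its x) x 28 (its y) mm with flat sides up to 96 mm, small display on its -x side. It measures straight down through the foot. Origin: centre of the foot's underside, z up the body.
- dock: black charging dock of the gauge, a fixed flat slab 90 x 90 x 8 mm. Origin: centre of the underside.
- dock_top (a point): centre of the dock's top face, z up.
- rack: aluminium rack, fixed, 120 (its x) x 128 (its y) x 40 mm high: a 6 mm floor and four upright walls 5 mm thick that make three lanes along x, each 36 mm wide with walls 34 mm above the lane floor, open at both ends and above; lane centres at y = -41, 0, +41 mm. Two lanes hold a bar already. Origin: centre of the underside.
- empty_lane: the rack's empty lane (left, middle or right): a point on the lane's floor at the middle of its length and width (6 mm above the table); x along the lane, z up.
- racked_a: a brass bar 44 x 14 x 14 mm already lying in another lane: leave it alone. Origin: centre of underside.
- racked_b: a second such bar in the remaining lane: leave it alone.
- bowl: small footed brass bowl, 90 mm across, 61 mm tall, at the back: leave it alone. Origin: centre of underside.
- band: wide brass ring, 90 mm across, 35 mm tall, at the back: leave it alone. Origin: centre of underside.
- polish: white jar of polish, 60 mm across, 55 mm tall: leave it alone. Origin: centre of underside.
Mind the look-alikes: they are no part of the job. Of the things shaped like the plate, the steel one is meant.

How it is judged:
On the way, in this order (a step that is already met when the one before it is completed fails the run):
1. the long bar lies flat and at rest, let go, with its middle within 30 mm of the middle of the inspection plate (horizontal distance between bar_mid and plate_top below 0.03 m and z of bar_mid in the frame of plate_top between 0.004 and 0.01 m and angle between bar's own x axis and vertical between 1.45 and 1.69 rad and linear speed of bar below 0.03 m/s and contact force between bar and the fingers below 0.05 N), for 0.2 s.
2. gauge held in the fingers for 1.5 s, upright within 0.15 rad, under 30 mm/s, foot 10 to 50 mm above the bar's top and within 12 mm of centred over its middle; the bar lies on the plate (all of step 1 and horizontal distance between gauge and bar_mid below 0.012 m and z of gauge in the frame of plate_top between 0.024 and 0.064 m and angle between gauge's own z axis and vertical below 0.15 rad and linear speed of gauge below 0.03 m/s and contact force between gauge and the fingers above 0.5 N), for 1.5 s.
3. the gauge stands upright on its dock, let go, within 20 mm of the dock's centre, while the bar still lies on the plate (all of step 1 and horizontal distance between gauge and dock_top below 0.02 m and z of gauge in the frame of dock_top below 0.004 m and angle between gauge's own z axis and vertical below 0.08 rad and linear speed of gauge below 0.02 m/s and contact force between gauge and the fingers below 0.05 N), for 0.2 s.
At the end, for the whole second after the job is handed in: The bar rests, let go, on the empty lane's floor, lengthwise within 0.25 rad, its middle within 30 mm along and 14 mm across of the lane's middle, at lying height within 4 mm; the gauge stands upright within 0.08 rad on its dock, let go, at rest, within 20 mm of the dock's centre (x of bar_mid in the frame of empty_lane between -0.03 and 0.03 m and y of bar_mid in the frame of empty_lane between -0.014 and 0.014 m and z of bar_mid in the frame of empty_lane between 0.003 and 0.011 m and angle between the x axis of bar and the x axis of empty_lane, either way round below 0.25 rad and linear speed of each of bar, gauge below 0.02 m/s and contact force between each of bar, gauge and the fingers below 0.05 N and horizontal distance between gauge and dock_top below 0.02 m and z of gauge in the frame of dock_top below 0.004 m and angle between gauge's own z axis and vertical below 0.08 rad); the robot touches nothing.
It fails at once if the gauge touches the bar (contact force between gauge and bar above 0.2 N).
It fails at once if the bar is dropped (falls freely faster than 0.5 m/s, about 13 mm of fall) (linear speed of bar above 0.5 m/s and contact force between bar and the fingers below 0.02 N and contact force between bar and the arm below 0.02 N).
It fails at once if the gauge is dropped (falls freely faster than 0.5 m/s, about 13 mm of fall) (linear speed of gauge above 0.5 m/s and contact force between gauge and the fingers below 0.02 N and contact force between gauge and the arm below 0.02 N).
It fails at once if one of the other things (short bar, finial, knob, racked bars, bowl, ring, jar) is moved more than 15 mm (distance of any of stub, finial, knob, racked_a, racked_b, bowl, band, polish from where it was at the start of the episode above 0.015 m).
It also fails if it takes over 72 s, if anything falls off the work surface, if the arm or the gripper's body presses on something with over 40 N, if the wrist force passes 120 N, or if a joint passes its speed limit or range.

## Working session

There is one attempt and no reset: what is moved stays moved. The work goes in short steps, Python scripts to look and compute and a shell command to move; the robot and the scene stay as the last step left them, time stands still between calls to the robot, and variables do not carry over. Pictures are saved under pics/ and viewed, at most 10 in all, crops included, and the job is handed in when it is done.

```bash
ls; mkdir -p pics; cat > h.py <<'E'
import numpy as np, cv2
from scipy.spatial.transform import Rotation as R
from station import status, viewer, ctrl
def cam(n,save=None):
    d=viewer.get_image(n); im=np.ascontiguousarray(d["img"][:,:,::-1])
    f=200/np.tan(np.radians(d["fovy"])/2)
    d["K"]=np.array([[f,0,d["cx"]],[0,f,d["cy"]],[0,0,1.]]); d["bgr"]=im
    d["D"]=np.array(d["distortion"],float); d["Rm"]=cv2.Rodrigues(np.array(d["rvec"],float))[0]; d["t"]=np.array(d["tvec"],float)
    if save: cv2.imwrite("pics/"+save,im); np.savez("pics/"+save[:-4],K=d["K"],D=d["D"],Rm=d["Rm"],t=d["t"],bgr=im)
    return d
def load(n): return np.load("pics/"+n+".npz")
def ray(d,px,z):
    p=cv2.undistortPoints(np.array(px,float).reshape(-1,1,2),d["K"],d["D"]).reshape(-1,2)
    v=np.c_[p,np.ones(len(p))]@d["Rm"]; c=-d["Rm"].T@d["t"]
    return c+v*((z-c[2])/v[:,2])[:,None]
def proj(d,P):
    return cv2.projectPoints(np.array(P,float).reshape(-1,3),cv2.Rodrigues(d["Rm"])[0],d["t"],d["K"],d["D"])[0].reshape(-1,2)
def go(target,yaw=None):
    """tool-frame shift in row units (30 mm) and yaw (5 deg units) to reach world target TCP, tool y axis at world angle yaw"""
    o=status.get_obs(); T=R.from_rotvec(o["tool_rot"]); M=T.as_matrix()
    s=M.T@(np.array(target)-o["tool_pos"])/0.03
    print("tool",np.round(o["tool_pos"],4),"shift units",np.round(s,3))
    y=M[:,1]; print("tool y ang",np.degrees(np.arctan2(y[1],y[0])).round(2),"tilt z",M[:,2].round(4), "q6",round(o["q"][5],3),"t",o["t"])
    if yaw is not None:
        d=(yaw-np.degrees(np.arctan2(y[1],y[0]))+90)%180-90
        print("turn about tool z units (deg/5)",round(-d/5,3))
E
python3 - <<'E'
from h import *
for n in("top","side","wrist"):
    d=cam(n,n+"0.png"); print(n,(-d["Rm"].T@d["t"]).round(3),d["K"][0,0].round(1))
print(status.get_obs(),ctrl.hold_point_z)
E
```

```text
pics
top [0.285 0.021 1.101] 377.3
side [0.374 1.011 0.64 ] 423.4
wrist [0.067 0.627 0.373] 279.4
{'t': 0.15, 'q': array([ 1.21400227e+00,  5.32450154e-02,  1.61398291e+00, -2.27942810e-05,
        1.47597704e+00, -1.19000943e-01]), 'dq': array([-0.0011949 , -0.00305036, -0.00372881, -0.00035917,  0.0028699 ,
       -0.00056103]), 'effort': array([ 2.06561240e-04, -3.94244993e+01, -3.70720446e+01, -1.46108482e-04,
        4.70891740e-03, -2.98120722e-05]), 'tool_pos': array([0.14706062, 0.60695562, 0.23031817]), 'tool_rot': array([-3.72599162e-01, -3.11905747e+00,  2.46941297e-03]), 'contact_force': array([-0.57500835, -0.42885014, -0.17779656]), 'wrist_torque': array([0.02572575, 0.03167449, 0.02235188]), 'grip_force': 0.0, 'opening': 0.0852522314721244} 0.0187
```

View pics/top0.png

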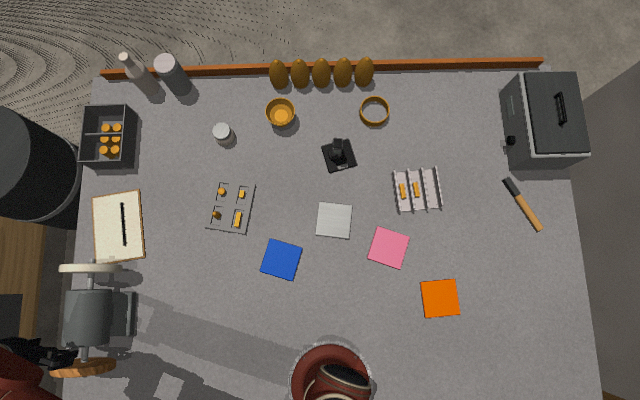

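View pics/side0.png

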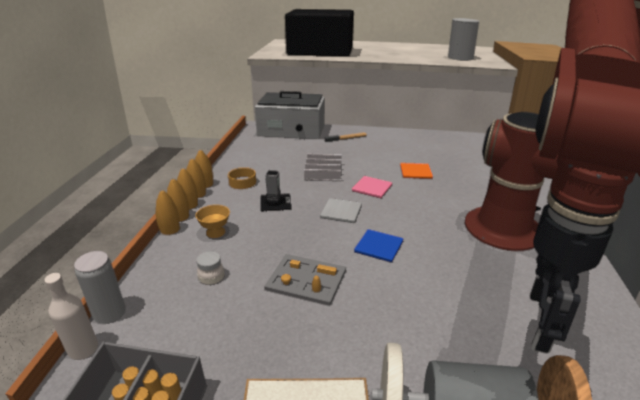

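The top view shows:
- **Tray at (231,207):** it holds parts at (222,191), (242,193), (217,214) and (237,219).
- **Plates:** the steel plate is at (334,220). The blue, pink and orange plates are decoys.
- **Dock and gauge:** at (339,155).
- **Rack at (417,190):** the two left lanes hold bars (403,190) and (417,190). The right lane, about (433,188), is empty.

Bar look-alikes are the stub, about (242,193), the racked bars (403,190) and (417,190), the knob and finial (222,191) and (217,214), and the brass pieces in the box (110,138). My choice is (237,219), the longest part in the tray. I'll check it in a crop.

```bash
python3 - <<'E'
from h import *
d=load("top0"); im=d["bgr"]
a=cv2.resize(im[175:240,200:262],None,fx=6,fy=6,interpolation=cv2.INTER_CUBIC)
b=cv2.resize(im[135:220,310:450],None,fx=3,fy=3,interpolation=cv2.INTER_CUBIC)
h=max(a.shape[0],b.shape[0]); c=np.zeros((h,a.shape[1]+b.shape[1],3),np.uint8); c[:a.shape[0],:a.shape[1]]=a; c[:b.shape[0],a.shape[1]:]=b
cv2.imwrite("pics/crop1.png",c)
hsv=cv2.cvtColor(im,cv2.COLOR_BGR2HSV)
m=cv2.inRange(hsv,(8,120,60),(30,255,255))
n,l,s,ce=cv2.connectedComponentsWithStats(m)
for i in range(1,n):
    if s[i,4]>15:
        cs=cv2.findContours((l==i).astype(np.uint8),cv2.RETR_EXTERNAL,cv2.CHAIN_APPROX_NONE)[0][0]
        r=cv2.minAreaRect(cs); print(s[i,4],ce[i].round(1),np.array(cv2.boxPoints(r)).round(1).tolist(), ray(d,[ce[i]],.02)[0].round(4))
# steel plate: brighter than table, low saturation
x0,y0=305,190; g=hsv[y0:y0+60,x0:x0+60]
print("V profile",g[30,:,2].tolist())
E
```

```text
4028 [345.   68.6] [[180.89999389648438, 61.79999923706055], [542.7999877929688, 51.0], [543.5999755859375, 80.69999694824219], [181.8000030517578, 91.5]] [ 0.9332 -0.0775  0.02  ]
33 [150.6  69. ] [[147.0, 67.0], [154.0, 67.0], [154.0, 71.0], [147.0, 71.0]] [0.9552 0.5442 0.02  ]
123 [111.6  71.1] [[99.80000305175781, 69.19999694824219], [123.9000015258789, 68.0], [124.30000305175781, 74.0], [100.0999984741211, 75.19999694824219]] [0.9536 0.6722 0.02  ]
309 [374.1 110.4] [[360.0, 96.0], [389.0, 96.0], [389.0, 126.0], [360.0, 126.0]] [ 0.7882 -0.1608  0.02  ]
671 [279.8 111.4] [[260.0, 111.0], [280.0, 91.0], [300.0, 111.0], [280.0, 131.0]] [0.7937 0.1296 0.02  ]
146 [111.2 127.5] [[101.0, 123.0], [121.0, 123.0], [121.0, 131.0], [101.0, 131.0]] [0.7592 0.6554 0.02  ]
364 [109.9 145.9] [[98.19999694824219, 156.89999389648438], [100.19999694824219, 134.3000030517578], [120.4000015258789, 136.10000610351562], [118.30000305175781, 158.8000030517578]] [0.6989 0.6538 0.02  ]
72 [415.8 189.1] [[412.1000061035156, 182.39999389648438], [416.70001220703125, 181.5], [419.5, 195.6999969482422], [
[... 1545 characters left out ...]
25]] [ 0.2239 -0.3125  0.02  ]
658 [ 80.1 369.3] [[48.0, 360.6000061035156], [112.4000015258789, 355.20001220703125], [113.9000015258789, 373.29998779296875], [49.5, 378.6000061035156]] [0.0526 0.6877 0.02  ]
68 [609.5 396.2] [[600.4000244140625, 397.6000061035156], [603.0, 391.0], [621.2999877929688, 398.29998779296875], [618.7000122070312, 404.8999938964844]] [-0.0512 -0.7541  0.02  ]
V profile [143, 137, 139, 141, 145, 137, 139, 140, 135, 142, 134, 124, 179, 188, 186, 184, 183, 183, 183, 181, 180, 181, 182, 179, 183, 184, 182, 185, 185, 184, 185, 185, 182, 186, 183, 181, 181, 183, 182, 176, 176, 178, 177, 178, 177, 156, 114, 143, 142, 146, 145, 142, 143, 143, 141, 137, 143, 143, 137, 137]
```

View pics/crop1.png

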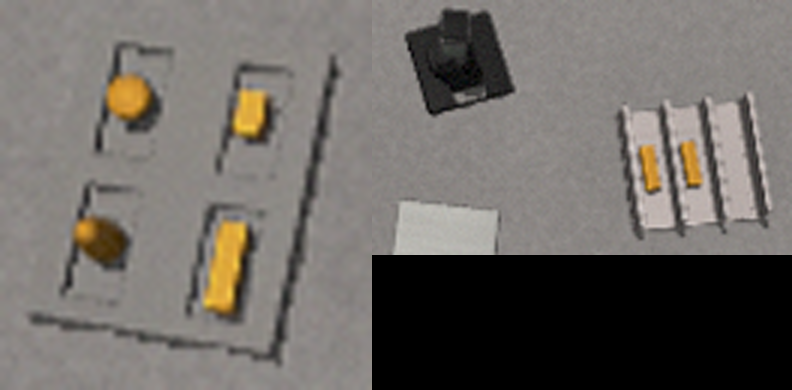

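The crop confirms that the long bar is the tray's bottom-right part, pixel (237,219). The upper-right part (242,193) is the short stub, and the rack's right lane is empty. Next I'll measure the fixed items.

```bash
python3 - <<'E'
from h import *
d=load("top0"); im=d["bgr"]; hsv=cv2.cvtColor(im,cv2.COLOR_BGR2HSV)
def quad(m,off,z,name):
    m=cv2.morphologyEx(m,cv2.MORPH_CLOSE,np.ones((5,5)))
    n,l,s,c=cv2.connectedComponentsWithStats(m); i=1+np.argmax(s[1:,4])
    cs=max(cv2.findContours((l==i).astype(np.uint8),cv2.RETR_EXTERNAL,cv2.CHAIN_APPROX_NONE)[0],key=len).reshape(-1,2)+off
    P=ray(d,cs,z)[:,:2]; r=cv2.minAreaRect((P*1000).astype(np.float32))
    print(name,"n",s[i,4],"centre",np.round(r[0],1),"size",np.round(r[1],1),"ang",round(r[2],1))
def sub(x0,x1,y0,y1): return hsv[y0:y1,x0:x1],np.array([x0,y0])
g,o=sub(305,365,190,250); quad(cv2.inRange(g,(0,0,163),(180,60,255)),o,.012,"plate")
g,o=sub(310,370,130,185); quad(cv2.inRange(g,(0,0,0),(180,255,75)),o,.008,"dock(+gauge)")
g,o=sub(380,455,155,225); quad(cv2.inRange(g,(0,0,165),(180,60,255)),o,.04,"rack bright")
P=ray(d,[[237.1,219.2]],.021);print("bar",P)
b=ray(d,[[236.3,211.3],[233.3,226.3]],.021); v=b[0]-b[1]; print("bar ang",np.degrees(np.arctan2(v[1],v[0])))
for z in (.021,):
  for k in ([[416.7,181.5],[419.5,195.7]],[[403.2,183.3],[405.6,197.6]]):
    b=ray(d,k,z);v=b[0]-b[1];print("racked ang",np.degrees(np.arctan2(v[1],v[0])))
go([.46,.256,.15],79)
E
```

```text
plate n 1074 centre [454.7 -24. ] size [95.6 96.2] ang 81.8
dock(+gauge) n 861 centre [655.6 -45. ] size [103.5  88.6] ang 14.2
rack bright n 1477 centre [ 535.5 -270.9] size [123.6 125.4] ang 4.5
bar [[0.46067612 0.25567076 0.021     ]]
bar ang -10.368906983805905
racked ang 6.403899554589269
racked ang 5.207855038215926
tool [0.1471 0.607  0.2303] shift units [-12.894  -8.908   2.689]
tool y ang 76.38 tilt z [-5.0e-04 -1.5e-03 -1.0e+00] q6 -0.119 t 0.15
turn about tool z units (deg/5) -0.525
```

```bash
python3 -m jog '[[0,0,0,-0.9,-0.62,0,0],[0,0,0,-0.9,-0.62,0,0],[0,0,0,-0.9,-0.62,0,0],[0,0,0,-0.9,-0.62,0,0],[0,0,0,-0.9,-0.62,0,0]]' 30; python3 -m jog '[[0,0,0,-0.9,-0.62,0,0],[0,0,0,-0.9,-0.62,0,0],[0,0,0,-0.9,-0.62,0,0],[0,0,0,-0.9,-0.62,0,0],[0,0,0,-0.9,-0.62,0,0]]'; python3 -m jog '[[0,0,0,-0.9,-0.62,0.3,0],[0,0,0,-0.9,-0.62,0.8,0],[0,0,0,-0.5,-0.62,0.8,0],[0,0,-0.6,0,0,0,0],[0,0,0,0,0,0,0]]'
python3 - <<'E'
from h import *
d=cam("wrist","w1.png"); go([.46,.256,.09],79)
print((-d["Rm"].T@d["t"]).round(3), proj(d,[.46,.256,.021]))
E
```

```text
t: 0.78
tool_pos: [0.257, 0.4842, 0.2309]
tool_rot: [-0.372, -3.119, 0.001]
contact_force: [0.2, 0.1, -0.4]
opening: 0.0422
grip_force: 0.0
t: 1.4
tool_pos: [0.3663, 0.362, 0.231]
tool_rot: [-0.373, -3.119, 0.0]
contact_force: [0.8, 0.1, -0.1]
opening: 0.0428
grip_force: 0.0
t: 2.02
tool_pos: [0.4195, 0.2921, 0.1737]
tool_rot: [-0.293, -3.127, 0.001]
contact_force: [-0.1, 0.2, -0.7]
opening: 0.0425
grip_force: 0.0
tool [0.4197 0.2925 0.1742] shift units [-1.545 -0.946  2.808]
tool y ang 79.32 tilt z [-1.e-04 -1.e-04 -1.e+00] q6 -0.921 t 2.075
turn about tool z units (deg/5) 0.064
[0.339 0.308 0.317] [[292.81386383 224.01169245]]
```

View pics/w1.png

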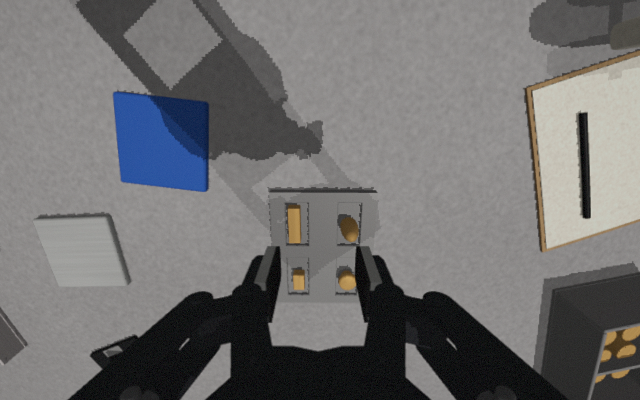

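The wrist view shows the long bar at about (293,224), which matches the projection. The stub is at (299,279), the finial at (348,230), the knob at (346,281) and the steel plate at about (82,250). I'll refine from this view.

```bash
cat >> h.py <<'E'
def rect(d,m,off,z,name):
    n,l,s,c=cv2.connectedComponentsWithStats(m); i=1+np.argmax(s[1:,4])
    cs=max(cv2.findContours((l==i).astype(np.uint8),cv2.RETR_EXTERNAL,cv2.CHAIN_APPROX_NONE)[0],key=len).reshape(-1,2)+np.array(off)
    P=ray(d,cs,z)[:,:2]; r=cv2.minAreaRect((P*1000).astype(np.float32))
    b=cv2.boxPoints(r); e=[b[1]-b[0],b[2]-b[1]]; e=max(e,key=np.linalg.norm)
    print(name,"n",s[i,4],"centre",np.round(r[0],1),"size",np.round(r[1],1),"long axis",round(float(np.degrees(np.arctan2(e[1],e[0]))),1),
      "centroid",(ray(d,[c[i]+off],z)[0]*1000).round(1))
E
python3 - <<'E'
from h import *
d=load("w1"); hsv=cv2.cvtColor(d["bgr"],cv2.COLOR_BGR2HSV)
h=hsv[198:250,282:312]; m=cv2.inRange(h,(8,120,40),(30,255,255)); rect(d,m,(282,198),.021,"bar")
mt=cv2.inRange(h,(8,100,150),(30,255,255)); print([int(v) for v in h[26,:,2]]); rect(d,mt,(282,198),.021,"bar top bright")
g=hsv[200:300,25:140]; rect(d,cv2.inRange(g,(0,0,150),(180,40,255)),(25,200),.012,"plate")
go([.46,.256,.09],79)
E
```

```text
bar n 456 centre [460.2 257.3] size [13.9 46.5] long axis -12.0 centroid [459.7 257.4  21. ]
[112, 115, 112, 88, 105, 82, 139, 164, 166, 163, 167, 168, 167, 173, 175, 178, 174, 164, 108, 112, 117, 117, 117, 117, 118, 110, 96, 109, 116, 118]
bar top bright n 381 centre [462.4 256.3] size [12.6 41.7] long axis -12.0 centroid [461.8 256.7  21. ]
plate n 4627 centre [454.5 -24.8] size [100.6  95.8] long axis 81.8 centroid [452.1 -21.8  12. ]
tool [0.4197 0.2925 0.1742] shift units [-1.545 -0.946  2.808]
tool y ang 79.32 tilt z [-1.e-04 -1.e-04 -1.e+00] q6 -0.921 t 2.075
turn about tool z units (deg/5) 0.064
```

```bash
python3 -m jog '[[0,0,0.16,-0.8,-0.46,0.9,0],[0,0,0,-0.8,-0.46,0.9,0],[0,0,0,0,0,0.9,0],[0,0,0,0,0,0,0],[0,0,0,0,0,0,0]]'
python3 - <<'E'
from h import *
go([.462,.2565,.0145],78.5); d=cam("wrist"); hsv=cv2.cvtColor(d["bgr"],cv2.COLOR_BGR2HSV)
p=proj(d,[.462,.2565,.021])[0].astype(int); print(p); cv2.imwrite("pics/c2.png",cv2.resize(d["bgr"][max(p[1]-100,0):p[1]+100,p[0]-130:p[0]+130],None,fx=2.5,fy=2.5))
x0,y0=p[0]-45,p[1]-60; h=hsv[y0:p[1]+60,x0:p[0]+30]
rect(d,cv2.inRange(h,(8,110,140),(30,255,255)),(x0,y0),.021,"bar")
E
```

```text
t: 2.7
tool_pos: [0.4621, 0.257, 0.0946]
tool_rot: [0.312, 3.124, 0.001]
contact_force: [0.5, -0.7, 0.3]
opening: 0.0426
grip_force: 0.0
tool [0.4621 0.257  0.0946] shift units [ 0.004 -0.018  2.672]
tool y ang 78.6 tilt z [ 1.7e-03  7.0e-04 -1.0e+00] q6 -1.005 t 2.7
turn about tool z units (deg/5) 0.02
[316 210]
bar n 513 centre [467.2 255.6] size [13.  32.6] long axis -10.4 centroid [468.6 255.   21. ]
```

View pics/c2.png

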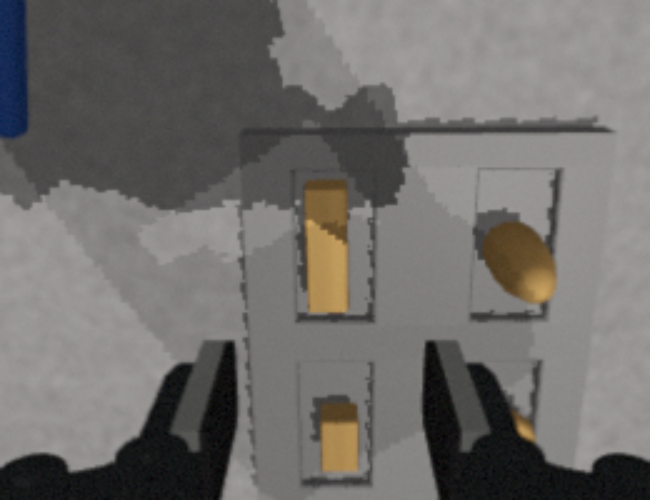

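The crop shows the long bar centred at full-image (316.7,210.6). The projection of my estimate is (316,210), so they agree. The fingers straddle it clear of the finial. I'll descend and grip.

```bash
python3 -m jog '[[0,0,0,0,0,0.8,0],[0,0,0,0,0,0.8,0],[0,0,0,0,0,0.6,0],[0,0,0,0,0,0.4,0],[0,0,0,0,0,0.05,0]]'; python3 -m jog '[[0,0,0,0,0,0,-0.3],[0,0,0,0,0,0,-0.5],[0,0,0,0,0,0,-1],[0,0,0,0,0,0,-1],[0,0,0,0,0,0,-1]]' 40; python3 -m jog '[[0,0,0,0,0,0,-1],[0,0,0,0,0,0,-1]]'
```

```text
t: 3.38
tool_pos: [0.4613, 0.2563, 0.0133]
tool_rot: [-0.312, -3.125, 0.001]
contact_force: [-0.3, 0.3, -0.3]
opening: 0.0426
grip_force: 0.0
t: 4.0
tool_pos: [0.4623, 0.2566, 0.0147]
tool_rot: [0.313, 3.125, 0.001]
contact_force: [-1.4, -0.9, 5.0]
opening: 0.0125
grip_force: 40.9
t: 4.25
tool_pos: [0.4623, 0.2566, 0.0147]
tool_rot: [0.313, 3.125, 0.001]
contact_force: [-0.2, -1.2, 5.4]
opening: 0.0123
grip_force: 40.9
```

```bash
python3 -m jog '[[0,0,0,0,0,-0.15,-1],[0,0,0,0,0,-0.4,-1],[0,0,0,0,0,-0.8,-1],[0,0,0,0,0,-0.8,-1],[0,0,0,0,0,-0.6,-1]]'
python3 - <<'E'
from h import *
go([.4545,-.0245,.04],78.5); print(status.get_obs()["opening"],status.get_obs()["grip_force"])
E
```

```text
t: 4.88
tool_pos: [0.4618, 0.2564, 0.0978]
tool_rot: [0.313, 3.125, 0.001]
contact_force: [-0.2, 0.9, -0.1]
opening: 0.0123
grip_force: 40.3
tool [0.4618 0.2564 0.0978] shift units [-1.615 -9.226  1.924]
tool y ang 78.58 tilt z [ 1.e-03  4.e-04 -1.e+00] q6 -1.006 t 4.875
turn about tool z units (deg/5) 0.015
0.012268801910962197 40.25689780712128
```

```bash
python3 -m jog '[[0,0,0,-0.1,-0.5,0,-1],[0,0,0,-0.16,-0.9,0,-1],[0,0,0,-0.16,-0.95,0,-1],[0,0,0,-0.16,-0.95,0,-1],[0,0,0,-0.16,-0.95,0,-1]]';python3 -m jog '[[0,0,0,-0.16,-0.95,0,-1],[0,0,0,-0.16,-0.95,0,-1],[0,0,0,-0.16,-0.95,0,-1],[0,0,0,-0.16,-0.95,0.3,-1],[0,0,0,-0.16,-0.73,0.6,-1]]';python3 -m jog '[[0,0,0,-0.08,-0.4,0.6,-1],[0,0,0,0,0,0.4,-1],[0,0,0,0,0,0,-1],[0,0,0,0,0,0,-1]]'
python3 - <<'E'
from h import *
go([.4545,-.0245,.0205],78.5); d=cam("wrist","w2.png"); s=cam("side","s2.png")
a=d["bgr"][150:400,180:460]; p=proj(s,[.4545,-.0245,.02])[0].astype(int); b=s["bgr"][p[1]-50:p[1]+50,p[0]-50:p[0]+50]
b=cv2.resize(b,(500,500)); a=cv2.resize(a,None,fx=1,fy=1); c=np.zeros((500,780,3),np.uint8); c[:250,:280]=a; c[:,280:]=b; cv2.imwrite("pics/c3.png",c)
E
```

```text
t: 5.5
tool_pos: [0.4568, 0.1251, 0.0948]
tool_rot: [-0.313, -3.124, 0.001]
contact_force: [0.5, -0.4, -0.3]
opening: 0.0125
grip_force: 40.3
t: 6.12
tool_pos: [0.454, -0.0128, 0.0686]
tool_rot: [-0.314, -3.126, 0.001]
contact_force: [-0.2, 0.1, -0.7]
opening: 0.0122
grip_force: 40.3
t: 6.62
tool_pos: [0.4548, -0.023, 0.0396]
tool_rot: [0.312, 3.126, -0.0]
contact_force: [-0.2, 0.7, -0.2]
opening: 0.0124
grip_force: 40.3
tool [ 0.4548 -0.023   0.0396] shift units [ 0.001 -0.052  0.637]
tool y ang 78.62 tilt z [ 4.e-04 -0.e+00 -1.e+00] q6 -1.586 t 6.625
turn about tool z units (deg/5) 0.023
```

View pics/c3.png

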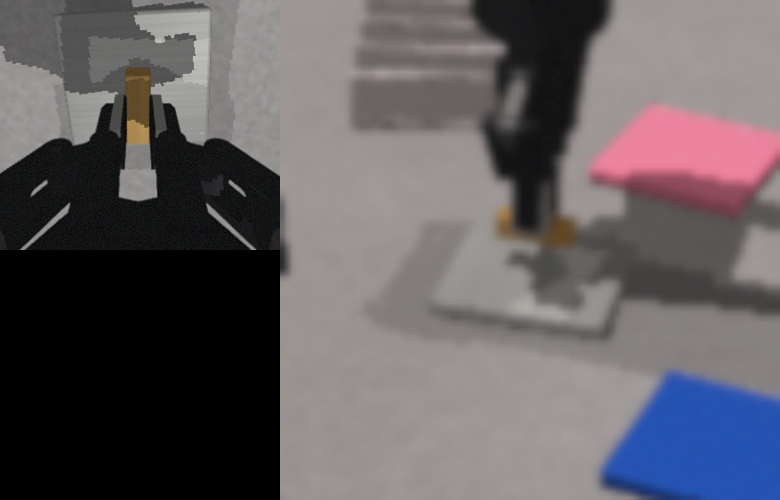

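The bar is gripped level. The wrist crop has it at (138,105) and the side crop at (538,228), both over the middle of the plate. I'll lower it slowly.

```bash
python3 -m jog '[[0,0,0,0,-0.05,0.3,-1],[0,0,0,0,0,0.25,-1],[0,0,0,0,0,0.08,-1],[0,0,0,0,0,0,-1]]';python3 -m jog '[[0,0,0,0,0,0.04,-1],[0,0,0,0,0,0,-1]]'
```

```text
t: 7.22
tool_pos: [0.4542, -0.0247, 0.0201]
tool_rot: [-0.313, -3.126, -0.0]
contact_force: [-0.2, 0.3, -0.5]
opening: 0.0124
grip_force: 40.3
t: 7.48
tool_pos: [0.4545, -0.0248, 0.0197]
tool_rot: [-0.313, -3.126, 0.0]
contact_force: [-2.3, 1.2, 5.0]
opening: 0.0122
grip_force: 40.8
```

```bash
python3 -m jog '[[0,0,0,0,0,0,-0.6],[0,0,0,0,0,0,-0.3],[0,0,0,0,0,0,0],[0,0,0,0,0,0,0],[0,0,0,0,0,-0.4,0]]';python3 -m jog '[[0,0,0,0,0,-0.9,0],[0,0,0,0,0,-0.9,0.6],[0,0,0,0,0,-1,0.6],[0,0,0,0,0,-1,0.6],[0,0,0,0,0,-1,0.6]]';python3 -m jog '[[0,0,0,0.5,0,-0.5,0.6],[0,0,0,0.5,0,0,0.6],[0,0,0,0,0,0,0.6],[0,0,0,0,0,0,0.6]]'
python3 - <<'E'
from h import *
d=cam("wrist","w3.png"); t=cam("top","t3.png"); s=cam("side","s3.png")
for n,c,p in(("w",d,[.4545,-.0245,.026]),("t",t,[.4545,-.0245,.026])):
    q=proj(c,p)[0].astype(int); r=60 if n=="w" else 25; hsv=cv2.cvtColor(c["bgr"],cv2.COLOR_BGR2HSV)
    y0,x0=max(q[1]-r,0),q[0]-r
    rect(c,cv2.inRange(hsv[y0:q[1]+r,x0:q[0]+r],(8,110,40),(30,255,255)),(x0,y0),.026,n+" bar")
for pt in ([.655,-.045,.008],[.655,-.045,.108]):
    print([proj(c,pt)[0].round().tolist() for c in(d,t,s)])
a=cv2.resize(t["bgr"][130:180,310:370],(360,300),interpolation=cv2.INTER_CUBIC); b=cv2.resize(s["bgr"][160:220,250:302],(390,450),interpolation=cv2.INTER_CUBIC)
c=np.zeros((600,750,3),np.uint8); c[:300,:360]=a; c[:450,360:]=b; 
w=cv2.resize(d["bgr"],(360,225)); c[305:530,:360]=w; cv2.imwrite("pics/c4.png",c)
go([.655,-.045,.16])
E
```

```text
t: 8.1
tool_pos: [0.4533, -0.0246, 0.0306]
tool_rot: [-0.312, -3.123, -0.0]
contact_force: [-0.4, 0.2, -0.4]
opening: 0.0427
grip_force: 0.0
t: 8.72
tool_pos: [0.4544, -0.0248, 0.1772]
tool_rot: [0.312, 3.125, -0.0]
contact_force: [-0.2, 0.2, -0.3]
opening: 0.0682
grip_force: 0.0
t: 9.22
tool_pos: [0.4252, -0.0189, 0.1904]
tool_rot: [0.313, 3.125, -0.0]
contact_force: [0.3, -0.6, 0.1]
opening: 0.0686
grip_force: 0.0
w bar n 433 centre [452.9 -24. ] size [13.1 44.8] long axis -11.1 centroid [452.5 -23.8  26. ]
t bar n 4 centre [477.4  20.6] size [2.6 6.5] long axis -64.6 centroid [477.   20.7  26. ]
[[331.0, 330.0], [338.0, 154.0], [274.0, 201.0]]
[[335.0, 395.0], [340.0, 142.0], [272.0, 170.0]]
tool [ 0.4251 -0.0189  0.19  ] shift units [-7.684  0.665  0.997]
tool y ang 78.57 tilt z [-5.e-04  1.e-04 -1.e+00] q6 -1.591 t 9.375
```

View pics/c4.png

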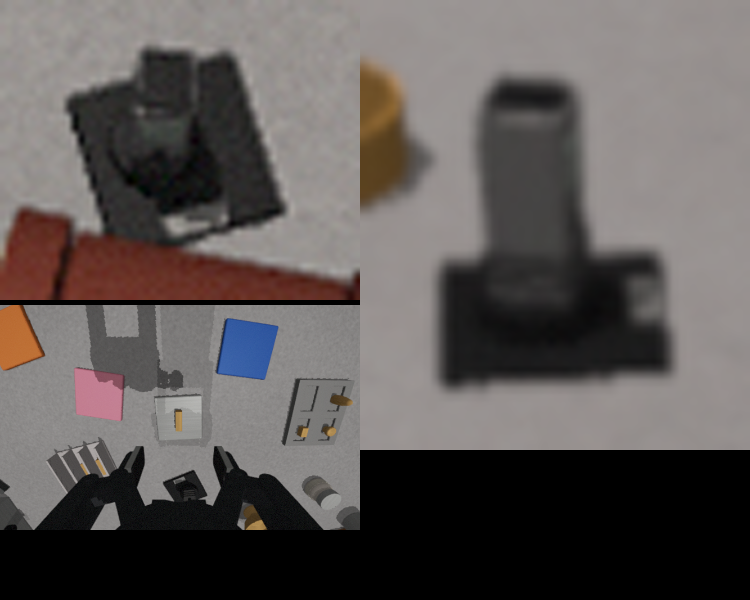

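The bar lies on the plate at (453,-24) mm, at -11°. In the top view the gauge cap is at about (338,143) and the dock corners at about (321,147), (348,139), (358,166) and (329,173). In the side view the cap is at about (272.7,173). I'll cast rays and move closer.

```bash
python3 - <<'E'
from h import *
t=load("t3"); s=load("s3")
print("top cap",ray(t,[[338,143.3]],.108)*1e3,"side cap",ray(s,[[272.7,172.9]],.108)*1e3)
c=ray(t,[[321,146.7],[348.3,139],[357.7,165.7],[329.3,172.7]],.008)[:,:2]*1e3; print("dock",c.round(),c.mean(0).round(1),np.linalg.norm(c-np.roll(c,1,0),axis=1).round(),[np.degrees(np.arctan2(*(v[::-1]))).round(1) for v in c-np.roll(c,1,0)])
E
python3 -m jog '[[0,0,0,-0.8,0,0,0.6],[0,0,0,-0.9,0.1,0,0.6],[0,0,0,-0.9,0.1,0,0.6],[0,0,0,-0.9,0.1,0,0.6],[0,0,0,-0.9,0.1,0,0.6]]';python3 -m jog '[[0,0,0,-0.9,0.1,0,0.6],[0,0,0,-0.5,0.1,0,0.6],[0,0,0,0,0,0,0.6],[0,0,0,0,0,0,0.6]]'
python3 - <<'E'
from h import *
d=cam("wrist","w4.png"); print(proj(d,[[.655,-.045,.108],[.655,-.045,.008]]))
go([.655,-.045,.16],78.5)
E
```

```text
top cap [[652.06305051 -40.4076377  108.        ]] side cap [[648.78250223 -28.50331124 108.        ]]
dock [[ 680.    6.]
 [ 702.  -79.]
 [ 616. -103.]
 [ 597.  -17.]] [648.6 -48.3] [86. 87. 89. 88.] [np.float64(15.3), np.float64(-75.1), np.float64(-164.0), np.float64(102.7)]
t: 10.0
tool_pos: [0.5578, -0.0333, 0.1896]
tool_rot: [-0.313, -3.125, -0.0]
contact_force: [0.7, -0.2, 0.0]
opening: 0.0684
grip_force: 0.0
t: 10.5
tool_pos: [0.5984, -0.0355, 0.1899]
tool_rot: [-0.312, -3.125, -0.0]
contact_force: [0.1, -0.5, -0.0]
opening: 0.0678
grip_force: 0.0
[[318.97517632 265.4129515 ]
 [318.62101612 222.67092654]]
tool [ 0.5984 -0.0355  0.1901] shift units [-1.914  0.065  1.001]
tool y ang 78.58 tilt z [-6.e-04  1.e-04 -1.e+00] q6 -1.555 t 10.55
turn about tool z units (deg/5) 0.015
```

View pics/w4.png

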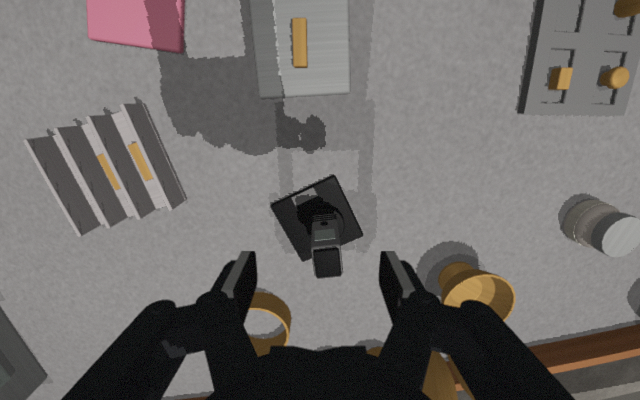

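The wrist view shows the dock with corners near (271,205), (333,175) and (362,237). The gauge cap is centred around (328,263). The bar is on the steel plate at (300,42). I'll fit these numerically.

```bash
python3 - <<'E'
from h import *
d=load("w4"); g=cv2.cvtColor(d["bgr"],cv2.COLOR_BGR2GRAY)
m=cv2.inRange(g[165:300,262:372],0,70); m=cv2.morphologyEx(m,cv2.MORPH_OPEN,np.ones((3,3)))
x=g[238:285:3,306:350:2]
for r,row in zip(range(238,285,3),x): print(r,row.tolist())
n,l,s,c=cv2.connectedComponentsWithStats(m); i=1+np.argmax(s[1:,4]); print(s[i],c[i]+[262,165])
cs=max(cv2.findContours((l==i).astype(np.uint8),0,1)[0],key=len).reshape(-1,2)+[262,165]
ap=cv2.approxPolyDP(cs,4,True).reshape(-1,2); print(ap.tolist())
print((ray(d,ap,.008)*1e3).round(1)[:,:2].tolist())
print("cap",ray(d,[[328,263]],.108)*1e3)
E
```

```text
238 [35, 39, 36, 55, 57, 69, 72, 72, 75, 77, 76, 74, 91, 104, 120, 56, 54, 44, 36, 39, 39, 42]
241 [35, 39, 33, 47, 54, 63, 60, 57, 53, 51, 49, 47, 52, 49, 51, 52, 52, 42, 44, 37, 38, 42]
244 [30, 37, 34, 50, 54, 51, 52, 52, 50, 50, 48, 54, 53, 60, 67, 67, 69, 46, 47, 89, 127, 131]
247 [34, 39, 39, 68, 81, 88, 89, 89, 91, 92, 59, 62, 63, 59, 51, 50, 110, 84, 128, 123, 126, 128]
250 [37, 30, 39, 95, 15, 26, 13, 14, 11, 25, 18, 21, 29, 24, 31, 31, 40, 98, 143, 139, 130, 134]
253 [33, 37, 42, 85, 27, 33, 37, 31, 33, 38, 38, 37, 36, 40, 40, 40, 31, 100, 142, 144, 150, 152]
256 [36, 40, 36, 80, 32, 35, 39, 36, 36, 38, 36, 37, 41, 37, 41, 42, 28, 101, 138, 144, 144, 141]
259 [46, 66, 138, 90, 26, 34, 30, 31, 34, 30, 36, 34, 34, 35, 39, 35, 33, 101, 144, 146, 146, 146]
262 [135, 136, 142, 110, 42, 35, 33, 35, 31, 33, 34, 37, 39, 36, 37, 34, 32, 78, 122, 149, 147, 148]
265 [140, 141, 142, 145, 53, 29, 32, 35, 38, 34, 34, 35, 36, 38, 37, 36, 28, 57, 110, 147, 146, 148]
268 [144, 144, 150, 149, 89, 23, 38, 35, 35, 32, 28, 32, 37, 36, 30, 35, 37, 38, 76, 144, 144, 140]
271 [144, 143, 141, 148, 
[... 253 characters left out ...]
7, 143, 144, 149, 149, 149, 144]
280 [143, 141, 144, 141, 145, 144, 141, 147, 144, 143, 146, 144, 142, 143, 145, 142, 142, 148, 144, 142, 147, 151]
283 [145, 145, 145, 141, 147, 145, 141, 141, 143, 146, 143, 144, 146, 146, 146, 146, 140, 140, 142, 147, 151, 148]
[   9   10   92   86 4115] [317.0945322  217.05929526]
[[334, 175], [310, 185], [318, 195], [297, 196], [295, 206], [293, 194], [271, 203], [302, 260], [311, 257], [313, 246], [342, 244], [362, 235]]
[[598.3, -14.9], [604.7, -45.4], [619.0, -38.5], [615.1, -63.9], [627.3, -69.2], [611.6, -68.1], [617.6, -97.3], [703.3, -77.3], [701.3, -64.6], [685.9, -58.7], [690.5, -21.2], [683.0, 6.2]]
cap [[654.14742611 -36.34108021 108.        ]]
```

```bash
python3 - <<'E'
from h import *
d=load("w4"); g=cv2.cvtColor(d["bgr"],cv2.COLOR_BGR2GRAY)
m=np.zeros_like(g); m[249:282,311:348]=cv2.inRange(g[249:282,311:348],0,55); m[:262,:313]=0
rect(d,m,(0,0),.106,"cap")
P=ray(d,[[313.5,250],[317,277],[342.5,274.5],[339.5,249.5]],.106)*1e3; print(P.round(1).tolist(),P.mean(0).round(1))
for v in P-np.roll(P,1,0): print(np.linalg.norm(v).round(1),np.degrees(np.arctan2(v[1],v[0])).round(1))
print(proj(d,[[.652+.024*np.cos(a),-.038+.024*np.sin(a),.022] for a in(0,1.57,3.14,4.71)]).round(1).tolist())
for r in (190,195,200,205,210,215,220): print(r,g[r,284:352:2].tolist())
E
```

```text
cap n 713 centre [654.5 -37.7] size [24.2 30.4] long axis -5.0 centroid [654.4 -37.6 106. ]
[[639.3, -46.9, 106.0], [668.3, -49.6, 106.0], [670.4, -25.4, 106.0], [643.6, -23.6, 106.0]] [655.4 -36.4 106. ]
23.7 -100.3
29.1 -5.2
24.3 85.0
26.9 176.1
[[327.6, 241.4], [343.4, 220.3], [320.0, 205.6], [304.4, 227.5]]
190 [126, 126, 124, 126, 126, 143, 145, 109, 52, 26, 33, 79, 118, 124, 119, 96, 43, 42, 43, 43, 43, 43, 44, 49, 41, 49, 47, 47, 36, 68, 127, 143, 127, 126]
195 [127, 81, 79, 29, 17, 39, 86, 119, 80, 67, 69, 71, 63, 119, 68, 74, 64, 38, 46, 46, 44, 43, 44, 42, 48, 46, 44, 47, 45, 42, 49, 129, 125, 128]
200 [28, 34, 33, 36, 71, 117, 56, 59, 60, 61, 61, 62, 27, 7, 20, 11, 19, 15, 16, 12, 48, 48, 48, 45, 44, 44, 49, 46, 44, 45, 41, 33, 123, 123]
205 [31, 37, 35, 32, 35, 49, 49, 20, 15, 7, 18, 9, 17, 22, 9, 19, 3, 15, 20, 16, 7, 10, 6, 21, 38, 43, 43, 47, 41, 46, 47, 46, 22, 121]
210 [34, 35, 38, 34, 35, 34, 35, 20, 8, 10, 12, 15, 9, 14, 7, 5, 14, 12, 13, 21, 11, 4, 20, 7, 21, 22, 6, 20, 40, 46, 44, 40, 45, 29]
215 [37, 34, 27, 38, 36, 34, 39, 15, 12, 9, 12, 10, 13, 9, 14, 24, 31, 42, 44, 32, 28, 27, 25, 29, 31, 21, 44, 49, 29, 30, 44, 44, 40, 42]
220 [30, 31, 34, 34, 37, 38, 37, 27, 12, 16, 16, 10, 3, 12, 15, 33, 29, 25, 23, 26, 31, 38, 50, 53, 54, 51, 46, 44, 47, 42, 37, 43, 42, 44]
```

```bash
python3 -m jog '[[0,0,-0.64,-0.6,0,0,0.6],[0,0,-0.64,-0.6,0,0,0.6],[0,0,0,-0.6,0,0,0.6],[0,0,0,0,0,0,0.6],[0,0,0,0,0,0,0.6]]'
python3 - <<'E'
from h import *
go([.654,-.038,.054],85)
E
```

```text
t: 11.18
tool_pos: [0.6517, -0.0432, 0.1902]
tool_rot: [-0.138, -3.138, -0.0]
contact_force: [0.0, 0.3, 0.6]
opening: 0.0682
grip_force: 0.0
tool [ 0.6517 -0.0432  0.1902] shift units [-0.065  0.181  4.54 ]
tool y ang 84.98 tilt z [-6.e-04  1.e-04 -1.e+00] q6 -1.663 t 11.175
turn about tool z units (deg/5) -0.005
```

```bash
python3 -m jog '[[0,0,0,-0.065,0.18,0.5,0.6],[0,0,0,0,0,0.9,0.6],[0,0,0,0,0,0.9,0.6],[0,0,0,0,0,0.9,0.6],[0,0,0,0,0,0.9,0.6]]'; python3 -m jog '[[0,0,0,0,0,0.44,0.6],[0,0,0,0,0,0,0.3],[0,0,0,0,0,0,0],[0,0,0,0,0,0,-0.1],[0,0,0,0,0,0,-0.2]]'; python3 -m jog '[[0,0,0,0,0,0,-0.3],[0,0,0,0,0,0,-0.5],[0,0,0,0,0,0,-0.8],[0,0,0,0,0,0,-1],[0,0,0,0,0,0,-1]]' 50
```

```text
t: 11.8
tool_pos: [0.6538, -0.0376, 0.0652]
tool_rot: [-0.137, -3.137, -0.0]
contact_force: [0.2, 0.3, 0.0]
opening: 0.0681
grip_force: 0.0
t: 12.42
tool_pos: [0.6555, -0.0383, 0.0551]
tool_rot: [0.138, 3.137, -0.0]
contact_force: [-0.7, -0.0, 0.2]
opening: 0.0341
grip_force: 0.0
t: 13.05
tool_pos: [0.6552, -0.0381, 0.0545]
tool_rot: [0.138, 3.138, 0.0]
contact_force: [-1.3, 1.4, 3.8]
opening: 0.0272
grip_force: 49.8
```

```bash
python3 -m jog '[[0,0,0,0,0,-0.15,-1],[0,0,0,0,0,-0.4,-1],[0,0,0,0,0,-0.6,-1],[0,0,0,0,0,-0.6,-1],[0,0,0,0,0,-0.25,-1]]'; python3 -m jog '[[0,0,0,0,0,0,-1]]'
python3 - <<'E'
from h import *
go([.4535,-.0245,.1025],85); s=cam("side","s4.png"); cv2.imwrite("pics/c5.png",cv2.resize(s["bgr"][130:220,230:330],(700,600)))
E
```

```text
t: 13.68
tool_pos: [0.6562, -0.0384, 0.117]
tool_rot: [0.137, 3.135, -0.001]
contact_force: [-1.2, 0.5, -1.7]
opening: 0.0275
grip_force: 49.3
t: 13.8
tool_pos: [0.6555, -0.0383, 0.1154]
tool_rot: [0.138, 3.136, -0.0]
contact_force: [-0.6, 0.5, -2.3]
opening: 0.0275
grip_force: 49.3
tool [ 0.6555 -0.0383  0.1154] shift units [ 6.749 -0.132  0.415]
tool y ang 84.98 tilt z [ 2.1e-03 -4.0e-04 -1.0e+00] q6 -1.655 t 13.8
turn about tool z units (deg/5) -0.005
```

```bash
python3 -m jog '[[0,0,0,0.3,0,0,-1],[0,0,0,0.6,0,0,-1],[0,0,0,0.9,-0.03,0,-1],[0,0,0,0.9,-0.03,0,-1],[0,0,0,0.9,-0.03,0,-1]]'; python3 -m jog '[[0,0,0,0.9,-0.03,0,-1],[0,0,0,0.9,0,0,-1],[0,0,0,0.7,0,0,-1],[0,0,0,0.4,0,0,-1],[0,0,0,0.2,0,0,-1]]';python3 -m jog '[[0,0,0,0.05,0,0,-1],[0,0,0,0,0,0,-1]]'
python3 - <<'E'
from h import *
go([.4535,-.0245,.1025],85); s=cam("side","s5.png"); w=cam("wrist","w5.png"); t=cam("top","t5.png")
p=proj(s,[.4535,-.0245,.07])[0].astype(int); q=proj(w,[.4535,-.0245,.1])[0].astype(int)
print(p,q,proj(s,[[.4535,-.0245,.026],[.4535,-.0245,.0687]]).round(1).tolist(),proj(w,[[.4535,-.0245,.026],[.4535,-.0245,.0687],[.4535,-.0245,.1687]]).round(1).tolist())
a=cv2.resize(s["bgr"][p[1]-40:p[1]+40,p[0]-40:p[0]+40],(480,480)); b=w["bgr"][120:400,160:480]
c=np.zeros((480,800,3),np.uint8); c[:,:480]=a; c[:280,480:]=b; cv2.imwrite("pics/c6.png",c); print("offs",p-40)
E
```

```text
t: 14.48
tool_pos: [0.545, -0.0311, 0.1129]
tool_rot: [-0.138, -3.137, -0.0]
contact_force: [0.1, -0.7, -2.1]
opening: 0.0275
grip_force: 49.3
t: 15.1
tool_pos: [0.4536, -0.024, 0.1137]
tool_rot: [-0.138, -3.138, -0.0]
contact_force: [0.7, 0.0, -3.1]
opening: 0.0276
grip_force: 49.3
t: 15.35
tool_pos: [0.4532, -0.0241, 0.1142]
tool_rot: [0.138, 3.138, -0.0]
contact_force: [0.5, 0.8, -1.0]
opening: 0.0273
grip_force: 49.3
tool [ 0.4532 -0.0241  0.1142] shift units [-0.01  -0.012  0.389]
tool y ang 84.97 tilt z [ 4.e-04 -1.e-04 -1.e+00] q6 -1.7 t 15.35
turn about tool z units (deg/5) -0.006
[341 189] [316 244] [[341.0, 203.5], [341.4, 190.3]] [[316.6, 204.8], [316.3, 224.4], [315.2, 325.5]]
offs [301 149]
```

View pics/c6.png

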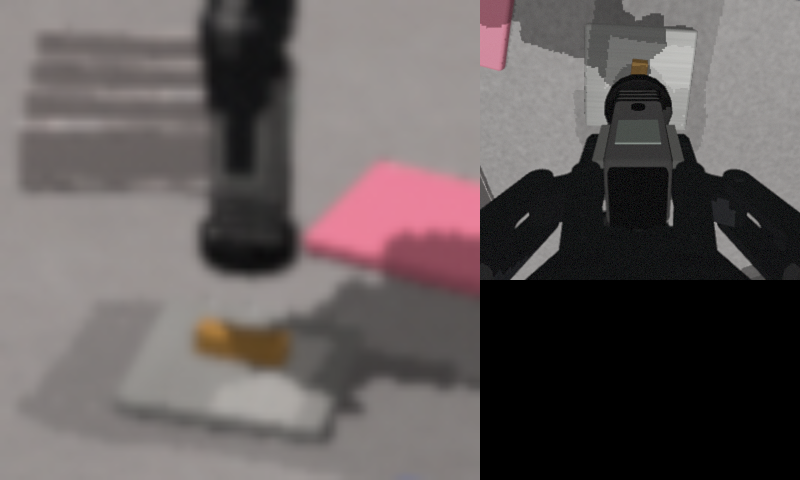

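The side view shows the gauge upright, with its foot centre at px about 342 and the bar centre at about 341, so it is centred within a few mm. The wrist view agrees, with the foot at (318,225). I'll lower it to about 30 mm above the bar and hold for 2 s or more.

```bash
python3 -m jog '[[0,0,0,-0.03,0,0.1,-1],[0,0,0,0,0,0.15,-1],[0,0,0,0,0,0.12,-1],[0,0,0,0,0,0.02,-1],[0,0,0,0,0,0,-1]]'; for i in 1 2 3 4; do python3 -m jog '[[0,0,0,0,0,0,-1],[0,0,0,0,0,0,-1],[0,0,0,0,0,0,-1],[0,0,0,0,0,0,-1],[0,0,0,0,0,0,-1]]'|head -2; done
python3 - <<'E'
from h import *
go([.6525,-.0415,.115],85)
E
```

```text
t: 16.12
tool_pos: [0.4537, -0.0241, 0.1022]
tool_rot: [-0.138, -3.138, -0.0]
contact_force: [-0.4, 0.2, -1.7]
opening: 0.0276
grip_force: 49.3
t: 16.75
tool_pos: [0.4537, -0.0241, 0.1023]
t: 17.38
tool_pos: [0.4537, -0.0241, 0.1023]
t: 18.0
tool_pos: [0.4537, -0.0241, 0.1023]
t: 18.62
tool_pos: [0.4537, -0.0241, 0.1023]
tool [ 0.4537 -0.0241  0.1023] shift units [-6.651e+00  2.000e-03 -4.230e-01]
tool y ang 84.98 tilt z [ 0. -0. -1.] q6 -1.7 t 18.625
turn about tool z units (deg/5) -0.005
```

```bash
python3 -m jog '[[0,0,0,0,0,-0.2,-1],[0,0,0,-0.2,0,-0.25,-1],[0,0,0,-0.6,0,0,-1],[0,0,0,-0.9,-0.03,0,-1],[0,0,0,-0.9,-0.03,0,-1]]'; python3 -m jog '[[0,0,0,-0.9,-0.03,0,-1],[0,0,0,-0.9,-0.02,0,-1],[0,0,0,-0.9,0,0,-1],[0,0,0,-0.7,0,0,-1],[0,0,0,-0.4,0,0,-1]]';python3 -m jog '[[0,0,0,-0.22,0,0,-1],[0,0,0,0,0,0,-1],[0,0,0,0,0,0,-1]]'
python3 - <<'E'
from h import *
go([.6515,-.045,.0545],85)
E
```

```text
t: 19.25
tool_pos: [0.5328, -0.0329, 0.1166]
tool_rot: [0.138, 3.137, -0.0]
contact_force: [0.1, 0.3, -1.1]
opening: 0.0275
grip_force: 49.3
t: 19.88
tool_pos: [0.6461, -0.0444, 0.1162]
tool_rot: [0.138, 3.138, -0.0]
contact_force: [0.3, 0.3, -2.1]
opening: 0.0276
grip_force: 49.3
t: 20.25
tool_pos: [0.6507, -0.0447, 0.1157]
tool_rot: [-0.138, -3.138, -0.0]
contact_force: [-0.6, 0.6, -2.0]
opening: 0.0273
grip_force: 49.3
tool [ 0.6507 -0.0447  0.1157] shift units [-0.027 -0.009  2.041]
tool y ang 84.98 tilt z [-5.e-04  1.e-04 -1.e+00] q6 -1.666 t 20.25
turn about tool z units (deg/5) -0.005
```

```bash
python3 -m jog '[[0,0,0,0,0,0.4,-1],[0,0,0,0,0,0.6,-1],[0,0,0,0,0,0.5,-1],[0,0,0,0,0,0.3,-1],[0,0,0,0,0,0.12,-1]]'; python3 -m jog '[[0,0,0,0,0,0.04,-1],[0,0,0,0,0,0.04,-1],[0,0,0,0,0,0.02,-1],[0,0,0,0,0,0,-1]]'
```

```text
t: 20.88
tool_pos: [0.6507, -0.0447, 0.0569]
tool_rot: [-0.138, -3.137, -0.0]
contact_force: [-0.7, 0.0, -1.7]
opening: 0.0276
grip_force: 49.3
t: 21.38
tool_pos: [0.6514, -0.0448, 0.0555]
tool_rot: [0.138, 3.138, -0.0]
contact_force: [-0.2, 1.1, -1.6]
opening: 0.0275
grip_force: 49.3
```

```bash
for i in 1 2; do python3 -m jog '[[0,0,0,0,0,0.03,-1],[0,0,0,0,0,0,-1]]' | sed -n '2p;4p'; done
```

```text
tool_pos: [0.6515, -0.0448, 0.0545]
contact_force: [0.3, 0.4, -1.6]
tool_pos: [0.6516, -0.0448, 0.0545]
contact_force: [-2.9, 0.7, 5.5]
```

```bash
python3 -m jog '[[0,0,0,0,0,0,-0.25],[0,0,0,0,0,0,0],[0,0,0,0,0,0,0.6],[0,0,0,0,0,0,0.6],[0,0,0,0,0,0,0.6]]'; python3 -m jog '[[0,0,0,0,0,-0.5,0.6],[0,0,0,0,0,-0.9,0.6],[0,0,0,0,0,-1,0.6],[0,0,0,0,0,-1,0.6],[0,0,0,0,0,-1,0.6]]'; python3 -m jog '[[0,0,0,0.8,0,-0.3,0.6],[0,0,0,0.9,0,0,0.6],[0,0,0,0,0,0,0.6],[0,0,0,0,0,0,0.6]]'
python3 - <<'E'
from h import *
d=cam("wrist","w6.png"); s=cam("side","s6.png"); g=cv2.cvtColor(d["bgr"],cv2.COLOR_BGR2GRAY)
q=proj(d,[.6515,-.045,.106])[0].round().astype(int); print(q)
x0,y0=q[0]-24,q[1]-24; m=cv2.inRange(g[y0:y0+48,x0:x0+48],0,55); rect(d,m,(x0,y0),.106,"cap?")
go([.4535,-.0245,.1],-11)
E
```

```text
t: 22.5
tool_pos: [0.6512, -0.0448, 0.0533]
tool_rot: [-0.138, -3.138, -0.0]
contact_force: [0.6, -0.5, 0.6]
opening: 0.0685
grip_force: 0.0
t: 23.12
tool_pos: [0.6515, -0.0448, 0.1879]
tool_rot: [0.138, 3.137, -0.0]
contact_force: [0.3, -0.5, 0.1]
opening: 0.0684
grip_force: 0.0
t: 23.62
tool_pos: [0.6011, -0.0404, 0.1952]
tool_rot: [0.138, 3.137, -0.0]
contact_force: [-0.4, -0.0, -0.2]
opening: 0.0684
grip_force: 0.0
[317 255]
cap? n 730 centre [651.1 -44.4] size [23.9 29.9] long axis -5.1 centroid [650.8 -44.3 106. ]
tool [ 0.6012 -0.0404  0.1947] shift units [4.952 0.097 3.154]
tool y ang 84.97 tilt z [ 6.e-04 -1.e-04 -1.e+00] q6 -1.674 t 23.725
turn about tool z units (deg/5) -16.805
```

```bash
python3 -m jog '[[0,0,0,0.95,0.02,0,0.75],[0,0,0,1,0.02,0.2,0.75],[0,0,0,1,0.02,0.4,0.75],[0,0,0,1,0.02,0.6,0.75],[0,0,0,0.6,0.02,0.6,0.75]]'; for i in 1 2 3; do python3 -m jog '[[0,0,1,0,0,0,0.75],[0,0,1,0,0,0,0.75],[0,0,1,0,0,0,0.75],[0,0,1,0,0,0,0.75],[0,0,1,0,0,0,0.75]]'|head -1; done; python3 -m jog '[[0,0,1,0,0,0,0.75],[0,0,1,0,0,0,0.75],[0,0,1,0,0,0,0.75],[0,0,1,0,0,0,0.75],[0,0,0.2,0,0,0,0.75]]'; python3 -m jog '[[0,0,0,0,0,0,0.75],[0,0,0,0,0,0,0.75]]'|head -1
python3 - <<'E'
from h import *
go([.4535,-.0245,.018],-11)
d=cam("wrist","w7.png"); hsv=cv2.cvtColor(d["bgr"],cv2.COLOR_BGR2HSV)
q=proj(d,[.4535,-.0245,.026])[0].round().astype(int); print(q,(-d["Rm"].T@d["t"]).round(3)); r=60
x0,y0=q[0]-r,max(q[1]-r,0); h=hsv[y0:q[1]+r,x0:q[0]+r]
rect(d,cv2.inRange(h,(8,110,40),(30,255,255)),(x0,y0),.026,"bar all")
E
```

```text
t: 24.35
tool_pos: [0.4643, -0.0253, 0.14]
tool_rot: [0.138, 3.138, -0.0]
contact_force: [0.7, 0.2, -0.3]
opening: 0.0746
grip_force: 0.0
t: 24.98
t: 25.6
t: 26.22
t: 26.85
tool_pos: [0.4652, -0.0254, 0.1405]
tool_rot: [-2.424, -1.998, 0.0]
contact_force: [1.1, -0.5, 0.2]
opening: 0.0747
grip_force: 0.0
t: 27.1
tool [ 0.4649 -0.0254  0.1404] shift units [-0.044 -0.377  4.08 ]
tool y ang -10.99 tilt z [-1.e-04  0.e+00 -1.e+00] q6 -0.023 t 27.1
turn about tool z units (deg/5) 0.003
[304 199] [0.482 0.057 0.283]
bar all n 711 centre [455.4 -22.2] size [15.3 42.9] long axis -11.1 centroid [455.5 -22.2  26. ]
```

```bash
python3 -m jog '[[0,0,0,-0.01,-0.36,0.3,0.75],[0,0,0,0,0,0.9,0.75],[0,0,0,0,0,0.9,0.75],[0,0,0,0,0,0.9,0.75],[0,0,0,0,0,0.7,0.75]]'; python3 -m jog '[[0,0,0,0,0,0.3,0.75],[0,0,0,0,0,0.11,0.75],[0,0,0,0,0,0,0.5],[0,0,0,0,0,0,0.4],[0,0,0,0,0,0,0.3]]'; python3 -m jog '[[0,0,0,0,0,0,0.2],[0,0,0,0,0,0,0.1],[0,0,0,0,0,0,0],[0,0,0,0,0,0,-0.3],[0,0,0,0,0,0,-0.3]]' 40;  python3 -m jog '[[0,0,0,0,0,0,-0.3],[0,0,0,0,0,0,-0.3]]'|tail -3
```

```text
t: 27.78
tool_pos: [0.4524, -0.0232, 0.0275]
tool_rot: [-2.423, -1.997, 0.002]
contact_force: [-0.9, 0.0, -0.6]
opening: 0.0748
grip_force: 0.0
t: 28.4
tool_pos: [0.4547, -0.0237, 0.0178]
tool_rot: [2.424, 1.997, 0.001]
contact_force: [0.7, -0.3, 0.3]
opening: 0.0556
grip_force: 0.0
t: 29.02
tool_pos: [0.4543, -0.0236, 0.0175]
tool_rot: [2.424, 1.998, 0.0]
contact_force: [-2.5, 0.9, 5.6]
opening: 0.0426
grip_force: 40.4
contact_force: [-2.0, 0.4, 4.5]
opening: 0.0425
grip_force: 40.4
```

```bash
python3 -m jog '[[0,0,0,0,0,-0.15,-0.3],[0,0,0,0,0,-0.5,-0.3],[0,0,0,0,0,-0.9,-0.3],[0,0,0,0,0,-1,-0.3],[0,0,0,0,0,-0.8,-0.3]]'; python3 -m jog '[[0,0,-0.8,0,0,-0.4,-0.3],[0,0,-0.8,0,0,0,-0.3],[0,0,-0.8,0,0,0,-0.3],[0,0,-0.8,0,0,0,-0.3],[0,0,0,0,0,0,-0.3]]'
python3 - <<'E'
from h import *
go([.525,-.20,.14],5)
E
```

```text
t: 29.9
tool_pos: [0.4546, -0.0237, 0.1198]
tool_rot: [2.423, 1.997, 0.002]
contact_force: [-0.1, 0.2, -1.1]
opening: 0.0425
grip_force: 40.7
t: 30.52
tool_pos: [0.4542, -0.0236, 0.1303]
tool_rot: [2.123, 2.314, 0.001]
contact_force: [0.6, 0.4, -0.4]
opening: 0.0419
grip_force: 40.7
tool [ 0.4542 -0.0236  0.1303] shift units [-6.061  1.846 -0.321]
tool y ang 4.93 tilt z [ 9.e-04 -2.e-04 -1.e+00] q6 -0.302 t 30.525
turn about tool z units (deg/5) -0.014
```

```bash
python3 -m jog '[[0,0,0,-0.5,0.1,-0.1,-0.3],[0,0,0,-0.8,0.3,-0.2,-0.3],[0,0,0,-0.9,0.3,0,-0.3],[0,0,0,-0.9,0.3,0,-0.3],[0,0,0,-0.9,0.3,0,-0.3]]'; python3 -m jog '[[0,0,0,-0.9,0.3,0,-0.3],[0,0,0,-0.7,0.25,0,-0.3],[0,0,0,-0.4,0,0,-0.3],[0,0,0,0,0,0,-0.3],[0,0,0,0,0,0,-0.3]]'
python3 - <<'E'
from h import *
go([.539,-.312,.1],5)
d=cam("wrist","w8.png"); print((-d["Rm"].T@d["t"]).round(3))
c=np.array([.5355,-.271]); a=np.radians(5); A=np.array([[np.cos(a),-np.sin(a)],[np.sin(a),np.cos(a)]])
P=[np.r_[A@[x,y]+c,.04] for y in(-64,-23,-18,18,23,64) for x in(-60,60) for y,x in [(y/1e3,x/1e3)]]
print(proj(d,P).round().astype(int).tolist()); print(proj(d,[.539,-.312,.006]))
im=d["bgr"].copy(); cv2.imwrite("pics/c8.png",im)
E
```

```text
t: 31.15
tool_pos: [0.5039, -0.1417, 0.1391]
tool_rot: [2.124, 2.314, -0.0]
contact_force: [-0.3, 0.1, -0.6]
opening: 0.0426
grip_force: 40.7
t: 31.78
tool_pos: [0.5247, -0.1975, 0.1385]
tool_rot: [-2.122, -2.316, -0.0]
contact_force: [-0.2, 0.2, -0.3]
opening: 0.0423
grip_force: 40.7
tool [ 0.5247 -0.1975  0.1385] shift units [-3.844  0.144  1.281]
tool y ang 4.99 tilt z [-4.e-04  5.e-04 -1.e+00] q6 -0.58 t 31.775
turn about tool z units (deg/5) -0.002
[ 0.519 -0.114  0.281]
[[265, 323], [380, 273], [262, 292], [380, 272], [262, 288], [380, 272], [260, 257], [380, 272], [259, 252], [380, 272], [256, 213], [380, 272]]
[[320.07665214 286.56409241]]
```

View pics/c8.png

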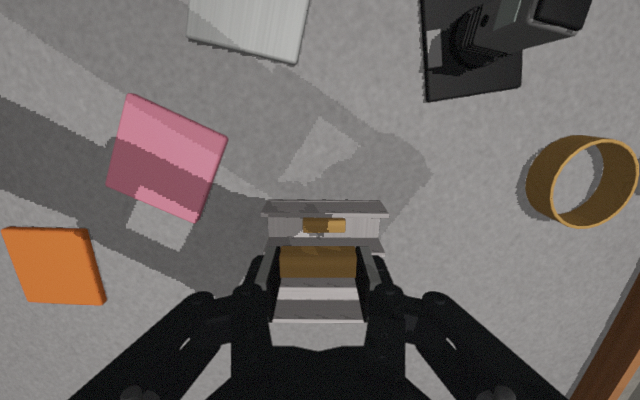

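The bar is held by its ends at (318,263). The rack runs along the image rows: far wall at about row 213, walls near 245 and 287, and near wall at about row 320. The empty lane is at rows 290–318. I'll extract the wall edges numerically.

```bash
python3 - <<'E'
from h import *
d=load("w8"); g=cv2.cvtColor(d["bgr"],cv2.COLOR_BGR2GRAY)
for x in (290,350): 
    c=g[195:330,x-4:x+5].mean(1).round().astype(int); print(x,[f"{195+i}:{v}" for i,v in enumerate(c) if i==0 or abs(v-c[i-1])>6])
print("row213",[(x,int(g[213,x])) for x in range(250,275,2)],[(x,int(g[213,x])) for x in range(376,400,2)])
for r in (216,226,244): print(r,[(x,int(g[r,x])) for x in list(range(254,280,2))+list(range(372,398,2))])
c=np.array([.5355,-.271]); a=np.radians(5); A=np.array([[np.cos(a),-np.sin(a)],[np.sin(a),np.cos(a)]])
for z in(.04,.006):
  for y in(.064,.059,.023,.018,-.018,-.023,-.059,-.064):
    print(z,y,proj(d,[np.r_[A@[x,y]+c,z] for x in(-.06,-.018,.015,.06)]).round(1).tolist())
E
```

```text
290 ['195:128', '199:103', '200:87', '201:107', '202:88', '217:94', '218:114', '236:106', '237:86', '238:77', '245:67', '278:84', '286:91', '287:136', '288:169', '299:135', '300:91', '319:152', '320:171', '322:161', '323:143']
350 ['195:125', '199:114', '200:86', '201:108', '202:90', '213:139', '214:160', '237:125', '238:91', '246:66', '278:85', '287:122', '288:163', '289:173', '299:147', '300:108', '301:87', '319:111', '320:165', '321:173', '323:137']
row213 [(250, 86), (252, 86), (254, 86), (256, 89), (258, 93), (260, 98), (262, 119), (264, 96), (266, 91), (268, 91), (270, 90), (272, 86), (274, 88)] [(376, 116), (378, 117), (380, 115), (382, 117), (384, 115), (386, 114), (388, 119), (390, 128), (392, 125), (394, 125), (396, 122), (398, 120)]
216 [(254, 89), (256, 89), (258, 86), (260, 93), (262, 113), (264, 113), (266, 111), (268, 93), (270, 87), (272, 84), (274, 88), (276, 88), (278, 86), (372, 158), (374, 158), (376, 159), (378, 158), (380, 160), (382, 157), (384, 159), (386, 160), (388, 154), (390, 125), (392, 127), (394, 129), (396, 129)]
226 [(254, 89), (256, 90), (258, 90), (
[... 1101 characters left out ...]
4]]
0.04 -0.064 [[265.1, 323.2], [303.8, 323.3], [334.2, 323.3], [375.7, 323.0]]
0.006 0.064 [[262.8, 201.4], [303.0, 201.4], [334.7, 201.3], [377.8, 201.3]]
0.006 0.059 [[263.1, 205.9], [303.1, 205.9], [334.6, 205.8], [377.5, 205.8]]
0.006 0.023 [[265.3, 237.0], [303.7, 237.0], [334.0, 236.9], [375.2, 236.8]]
0.006 0.018 [[265.6, 241.1], [303.8, 241.1], [333.9, 241.1], [374.9, 240.9]]
0.006 -0.018 [[267.6, 269.4], [304.4, 269.5], [333.4, 269.4], [372.8, 269.3]]
0.006 -0.023 [[267.9, 273.2], [304.5, 273.2], [333.3, 273.2], [372.5, 273.0]]
0.006 -0.059 [[269.8, 299.1], [305.0, 299.2], [332.7, 299.1], [370.5, 299.0]]
0.006 -0.064 [[270.0, 302.6], [305.1, 302.6], [332.7, 302.6], [370.2, 302.4]]
```

The rack fits at yaw 5°: the wall and floor edges agree within 0.5 px. Along the lane it sits about 4 mm further than my first estimate. Moving over the empty lane.

```bash
python3 -m jog '[[0,0,0,-0.5,0.05,0,-0.3],[0,0,0,-0.9,0.05,0,-0.3],[0,0,0,-0.9,0.05,0,-0.3],[0,0,0,-0.9,0.05,0,-0.3],[0,0,0,-0.5,0.05,0,-0.3]]'; python3 -m jog '[[0,0,0,-0.14,0,0.4,-0.3],[0,0,0,0,0,0.6,-0.3],[0,0,0,0,0,0.3,-0.3],[0,0,0,0,0,0,-0.3],[0,0,0,0,0,0,-0.3]]'
python3 - <<'E'
from h import *
go([.5425,-.312,.0115],5)
d=cam("wrist","w9.png"); g=cv2.cvtColor(d["bgr"],cv2.COLOR_BGR2GRAY)
hsv=cv2.cvtColor(d["bgr"],cv2.COLOR_BGR2HSV)
c=np.array([.539,-.271]); a=np.radians(5); A=np.array([[np.cos(a),-np.sin(a)],[np.sin(a),np.cos(a)]])
for y in(.023,.018,-.018,-.023,-.059,-.064): print(y,proj(d,[np.r_[A@[x,y]+c,.04] for x in(-.055,0,.055)]).round(1).tolist())
for x in (250,318,390): 
    cc=g[130:330,x-4:x+5].mean(1).round().astype(int); print(x,[f"{130+i}:{v}" for i,v in enumerate(cc) if i==0 or abs(v-cc[i-1])>6])
m=cv2.inRange(hsv[150:330,260:380],(8,110,40),(30,255,255)); n,l,s,ce=cv2.connectedComponentsWithStats(m); print(s[1:][s[1:,4]>50]+[260,150,0,0,0])
c=np.array(status.get_obs()["tool_pos"]); print("bar expected px rows",proj(d,[c+[0,.007,.0085],c-[0,.007,-.0085]]).round(1).tolist())
E
```

```text
t: 32.45
tool_pos: [0.5421, -0.3108, 0.1385]
tool_rot: [2.125, 2.313, -0.0]
contact_force: [-0.6, 0.4, -0.2]
opening: 0.0421
grip_force: 40.8
t: 33.08
tool_pos: [0.5427, -0.3119, 0.0999]
tool_rot: [2.122, 2.316, 0.0]
contact_force: [0.1, 0.7, -0.7]
opening: 0.0427
grip_force: 40.7
tool [ 0.5427 -0.3119  0.0999] shift units [-1.000e-03 -9.000e-03  2.948e+00]
tool y ang 5.01 tilt z [ 5.e-04 -3.e-04 -1.e+00] q6 -0.728 t 33.075
turn about tool z units (deg/5) 0.002
0.023 [[238.0, 135.7], [315.1, 135.4], [392.2, 135.5]]
0.018 [[238.6, 142.8], [315.1, 142.5], [391.7, 142.6]]
-0.018 [[242.9, 190.8], [315.3, 190.7], [387.8, 190.6]]
-0.023 [[243.4, 197.1], [315.3, 197.0], [387.2, 196.9]]
-0.059 [[247.4, 239.5], [315.5, 239.5], [383.6, 239.3]]
-0.064 [[247.9, 245.0], [315.5, 245.0], [383.2, 244.8]]
250 ['130:113', '131:82', '134:131', '135:152', '140:120', '142:128', '143:147', '178:121', '179:87', '189:126', '190:148', '196:154', '203:142', '204:112', '205:101', '222:81', '238:96', '239:109', '243:89', '258:80', '259:70', '271:28', '314:12']
318 ['130:142', '131:98', '132:81', '134:115', '135:169', '136:180', '140:159', '141:112', '142:142', '143:170', '150:105', '151:70', '152:92', '153:145', '154:159', '169:134', '170:167', '179:112', '180:82', '190:142', '191:155', '210:104', '211:96', '214:85', '223:72', '239:80', '244:95', '246:66', '277:94', '278:134']
390 ['130:138', '131:130', '132:114', '133:98', '134:90', '135:123', '136:159', '137:167', '141:142', '142:124', '188:97', '190:105', '191:142', '192:150', '196:119', '239:122', '240:132', '267:125', '271:105', '272:96', '273:89', '279:57', '284:31', '285:20', '294:27', '295:20']
[[ 288  151   54   19  962]
 [ 279  246   78   32 2353]]
bar expected px rows [[316.3, 256.1], [314.2, 277.9]]
```

Wall edges match within about 1 px and the bar is centred over the lane. Lowering it in.

```bash
python3 -m jog '[[0,0,0,0,0,0.6,-0.3],[0,0,0,0,0,0.7,-0.3],[0,0,0,0,0,0.6,-0.3],[0,0,0,0,0,0.4,-0.3],[0,0,0,0,0,0.3,-0.3]]'; python3 -m jog '[[0,0,0,0,0,0.15,-0.3],[0,0,0,0,0,0.1,-0.3],[0,0,0,0,0,0.04,-0.3],[0,0,0,0,0,0,-0.3]]'; python3 -m jog '[[0,0,0,0,0,0.03,-0.3],[0,0,0,0,0,0,-0.3]]'
```

```text
t: 33.75
tool_pos: [0.5421, -0.312, 0.0203]
tool_rot: [-2.122, -2.315, 0.0]
contact_force: [0.8, -0.7, 0.1]
opening: 0.0423
grip_force: 40.8
t: 34.25
tool_pos: [0.5427, -0.3124, 0.0133]
tool_rot: [2.122, 2.315, 0.0]
contact_force: [-0.6, 0.7, 0.2]
opening: 0.0424
grip_force: 40.8
t: 34.5
tool_pos: [0.5425, -0.3122, 0.0121]
tool_rot: [2.123, 2.316, 0.0]
contact_force: [0.1, -0.6, -0.3]
opening: 0.0423
grip_force: 40.8
```

```bash
python3 -m jog '[[0,0,0,0,0,0.03,-0.3],[0,0,0,0,0,0,-0.3]]'|sed -n '2p;4p'; python3 -m jog '[[0,0,0,0,0,0.02,-0.3],[0,0,0,0,0,0,-0.3]]'|sed -n '2p;4p'
```

```text
tool_pos: [0.5426, -0.3123, 0.0116]
contact_force: [-0.9, 0.6, 2.7]
tool_pos: [0.5426, -0.3123, 0.0116]
contact_force: [-2.8, 2.3, 6.1]
```

Contact with the lane floor. Releasing along the lane and rising straight up.

```bash
python3 -m jog '[[0,0,0,0,0,0,0.1],[0,0,0,0,0,0,0.2],[0,0,0,0,0,0,0.4],[0,0,0,0,0,0,0.5],[0,0,0,0,0,0,0.5]]'; python3 -m jog '[[0,0,0,0,0,-0.3,0.5],[0,0,0,0,0,-0.8,0.5],[0,0,0,0,0,-1,0.5],[0,0,0,0,0,-1,0.5],[0,0,0,0,0,-1,0.5]]';python3 -m jog '[[0,0,0,0,0,-1,0.5],[0,0,0,0,0,-0.8,0.5],[0,0,0,0,0,0,0.5],[0,0,0,0,0,0,0.5],[0,0,0,0,0,0,0.5]]'
python3 - <<'E'
from h import *
d=cam("wrist","w10.png"); hsv=cv2.cvtColor(d["bgr"],cv2.COLOR_BGR2HSV)
q=proj(d,[.5425,-.312,.02])[0].round().astype(int); print(q); x0,y0=q[0]-40,q[1]-20
rect(d,cv2.inRange(hsv[y0:y0+40,x0:x0+80],(8,110,40),(30,255,255)),(x0,y0),.02,"bar")
t=cam("top"); print(sorted([tuple((ray(t,[c],.02)[0]*1e3).round()) for s,c in zip(*cv2.connectedComponentsWithStats(cv2.inRange(cv2.cvtColor(t["bgr"],cv2.COLOR_BGR2HSV),(8,120,60),(30,255,255)))[2:]) if 30<s[4]<700]))
print(status.get_obs()["contact_force"],status.get_obs()["t"])
E
```

```text
t: 35.62
tool_pos: [0.5425, -0.3122, 0.0104]
tool_rot: [-2.123, -2.316, 0.0]
contact_force: [-0.3, 0.4, 0.4]
opening: 0.0641
grip_force: 0.0
t: 36.25
tool_pos: [0.5425, -0.3123, 0.1353]
tool_rot: [2.122, 2.315, 0.0]
contact_force: [1.3, 0.4, -1.3]
opening: 0.0639
grip_force: 0.0
t: 36.88
tool_pos: [0.5417, -0.3116, 0.1856]
tool_rot: [-2.121, -2.314, 0.0]
contact_force: [-0.6, -0.3, -0.2]
opening: 0.064
grip_force: 0.0
[317 184]
bar n 490 centre [ 544.  -311.8] size [42.6 14.2] long axis 4.9 centroid [ 544.1 -311.8   20. ]
[(np.float64(-52.0), np.float64(-756.0), np.float64(20.0)), (np.float64(201.0), np.float64(-348.0), np.float64(20.0)), (np.float64(349.0), np.float64(863.0), np.float64(20.0)), (np.float64(433.0), np.float64(548.0), np.float64(20.0)), (np.float64(457.0), np.float64(-594.0), np.float64(20.0)), (np.float64(469.0), np.float64(964.0), np.float64(20.0)), (np.float64(477.0), np.float64(318.0), np.float64(20.0)), (np.float64(532.0), np.float64(-228.0), np.float64(20.0)), (np.float64(536.0), np.float64(-269.0), np.float64(20.0)), (np.float64(537.0), np.float64(244.0), np.float64(20.0)), (np.float64(547.0), np.float64(-312.0), np.float64(20.0)), (np.float64(547.0), np.float64(305.0), np.float64(20.0)), (np.float64(699.0), np.float64(654.0), np.float64(20.0)), (np.float64(759.0), np.float64(655.0), np.float64(20.0)), (np.float64(789.0), np.float64(-160.0), np.float64(20.0)), (np.float64(794.0), np.float64(130.0), np.float64(20.0)), (np.float64(944.0), np.float64(665.0), np.float64(20.0)), (np.float64(946.0), np.float64(537.0), np.float64(20.0))]
[-0.29946033 -0.44370246 -0.7365738 ] 36.975
```

The bar lies at (544,-312) mm, 4.9°, in the empty lane. The stub, finial, knob, racked bars, bowl and ring are where they were at the start.

```bash
python3 -c "from station import finish_job; print(finish_job())"
```

```text
the job is handed in; nothing more can be done
None
```

The job is handed in at about 37 s: the bar lies straight near the middle of the empty lane, the gauge stands back on the middle of its dock after its two-second hold above the bar, and nothing else I re-measured had moved (I did not re-check the jar); no verdict was returned.

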